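# Make up the load on a spring scale

## Robot

A 6-joint arm with a two-finger parallel gripper is mounted at the origin on the work surface; the furniture and walls round the work are solid. World frame = base frame: x ahead of the robot, y to its left, z up, the work surface at z = 0. Lengths are in m, angles in rad, forces in N, time in s.
With the tool pointing down it reaches from about 0.35 to 0.775 m from the base axis. Payload 7.3 kg.
Tool frame: the origin (TCP) lies midway between the tips of the shut fingers; the grasp point (between the pads) lies 19 mm behind it (tcp_to_grasp is the distance from the TCP to the grasp point, in m); z points along the fingers, y is the line along which they close (so a half turn about z gives the same grasp; the last joint's range is limited). The gripper opens to 92 mm and grips with 3 to 60 N. Pads are 19 mm wide; open, the fingers measure 130 mm over their backs; the gripper's body (75 mm by 190 mm) begins 47 mm behind the grasp point.
Start: joints at [-0.146, 0.342, 1.524, -0, 1.275, -0.146], TCP at [0.525, 0, 0.227] pointing down, gripper open.
Joint ranges: [-2.53, 2.53], [-0.77, 2.02], [0.04, 2.7], [-1, 4.14], [0.28, 2.66], [-3.11, 3.11]. Speed limits (rad/s): [2.57, 2.57, 3.14, 3.14, 3.14, 3.14].

## Interface

Orientations are given as [roll, pitch, yaw] about the fixed x, y, z axes, in that order (R = Rz(yaw) Ry(pitch) Rx(roll)).
In Python, from cell import observe, read_camera, calibration, hand_in, tcp_to_grasp gives the robot as it stands.
- The arm moves only by the tool send_rows, never from a script. Its argument "targets" is a list of rows, each a list of 5 numbers: the opening, from 0 (shut) to 1 (fully open), then the shift along the world's x, y, z in m, then the turn about the world's z in rad. A call has 1 to 5 rows; each row shifts and turns the commanded pose from where the row before left it; what a row does not reach is not made up. A row lasts 1/10 s, in which the tool goes at most 50 mm and 8.59 degrees, less where a joint would pass 70% of its speed; a pose out of reach is approached as far as the arm can. A call is refused whole if a number of a shift passes 0.05 or a number of a turn 0.15, either way. A call with a gripper value outside its range is refused whole. The fingers move at their own pace and stop on an object; "grip_force" is the grip in N (left out, the last holds). Time passes only in rows, so rows that do not move let the fingers close. It gives the time, the measured TCP pose, the force, the opening and the grip force at its end, in the units of the state.
- observe(): the state, without advancing time (a new reading comes with each control period).
- read_camera(name): name is "scene" or "side" or "wrist"; returns (picture, depth): 420x560x3 uint8, red, green, blue; 420x560 float32, m along the optical axis (not along the pixel's ray), 0 where there is no reading.
- calibration(name): a dict with "intrinsics" (3x3 intrinsics, pixels), "world_to_cam" (4x4, takes a point from world to camera coordinates); the wrist camera has in their place "hand_eye" (4x4, takes a point from camera to tool coordinates, whose origin is the TCP and whose axes are the flange's). Camera axes: x right, y up, looking along -z (the intrinsics and any distortion apply to the point x, -y, -z); pixel columns grow to the right and rows downward; lengths in m; the calibration is good to about 2 mm. A picture is of the moment at which its call begins: read the wrist's pose just before it. calibration takes no time and is no camera call.
- hand_in(): hands the job in; it is judged then, once.
The state is a dict: "time": time; "qpos": joint angles; "qvel": joint speeds; "joint_efforts": joint torques, N m; "tool_pos": TCP position; "tool_rot": TCP orientation; "contact_force": force on the tool from outside, world axes, zero at the start; "torque": the same for the moment, N m; "opening": finger opening in m; "grip_force": force on a finger pad.
Only numpy, scipy, OpenCV 4.12 (cv2) and the standard library are available. Lean on these libraries where they do the work, as an engineer would, in place of code of your own. Each camera call takes 0.05 s, during which the arm holds its last target. There are 200 camera calls.

## Task

Pull the flat metal cassette fully out of its tunnel rack, lay it flat on the bench and let go of it; then take it again by its middle and lay it in the cradle at the front of the spring scale's pan. After that, stand as many of the three wide screw-cap jars upright on the pan behind the cassette as it takes for the pointer to come to rest between the two marks. Leave the jars you do not need standing upright on the bench, never press the pan down to its stop, and do not disturb the flask or the dropper bottle.

Things in the scene. Friction and masses are not known exactly. Their poses are not given: they have to be found in the camera images.
- cassette: flat closed aluminium cassette, 36 x 170 x 26 mm (x, y, z), unknown filling (210 to 400 g: 16 to 30 mm of pan travel); origin at the centre of its underside, y along its length; at the start it lies on the bench with 115 mm inside the rack and its +y end, 55 mm, sticking out
- rack: fixed grey tunnel rack on the bench, 82 mm wide at its foot flanges (4 mm high), 60 mm wide above, 125 mm long, 42 mm high; tunnel 48 mm wide and 36 mm high, no floor, open only at its +y end; origin at the centre of its underside, y along the tunnel, the mouth is 62.5 mm from the origin
- scale: fixed base of the spring scale, grey block 130 x 120 x 54 mm; origin at the centre of its underside, x and y along pan x and y; upright gauge strip 135 mm high at its +y side (y = 110 to 146 mm)
- pan (a joint): downward travel of the pan in m: 0 empty, 0.06 at the bottom stop; spring 130 N/m (100 g = 7.5 mm), well damped. The pointer stands at the upper mark at 0.032 and at the lower mark at 0.0445
- cradle (a point): on the pan's upper surface (0.125 m above the bench when empty), the centre of the cradle's floor, where the cassette's origin belongs; moves with the pan. Cradle along y: open inside 46 mm wide, 184 mm long; side guides 30 mm high only at the two ends (from 45 to 90 mm either side of the centre), so fingers have room only at the middle; end stops 14 mm high
- jar_place_left (a point): on the pan's upper surface behind the cradle, a good place for a jar's origin, 90 mm in x and +53 mm in y from the cradle point; the pan is 210 mm long in y, jar area 86 mm deep, with a lip 6 mm high at its rim
- jar_place_right (a point): the same, 53 mm to the other side (-y)
- pointer (a point): tip of the black pointer on the pan's +y edge, in front of the gauge strip; its height is what counts
- upper_mark (a point): upper of the two black marks on the gauge strip (fixed)
- lower_mark (a point): lower of the two black marks on the gauge strip, 12.5 mm below the upper one (fixed)
- jar_1: one of three equal screw-cap jars, plastic, cylinder 67 mm across and 118 mm high (grip the body at 56 to 90 mm height); unknown filling, about 110 to 150 g (8 to 11.5 mm of pan travel); origin at the centre of its underside, z up
- jar_2: one of three equal screw-cap jars, plastic, cylinder 67 mm across and 118 mm high (grip the body at 56 to 90 mm height); unknown filling, about 110 to 150 g (8 to 11.5 mm of pan travel); origin at the centre of its underside, z up
- jar_3: one of three equal screw-cap jars, plastic, cylinder 67 mm across and 118 mm high (grip the body at 56 to 90 mm height); unknown filling, about 110 to 150 g (8 to 11.5 mm of pan travel); origin at the centre of its underside, z up
- stoppered_flask: bystander: conical glass flask with rubber stopper, 63 mm across, 115 mm high; origin at the centre of its underside
- dropper: bystander: dropper bottle, 33 mm across, 102 mm high; origin at the centre of its underside

How it is judged:
By the outcome, as a careful person would: the job done as asked, in the order asked, and still so for the second after the job is handed in, with the robot touching nothing.
It also fails if it takes over 72 s, if anything falls off the work surface, if the arm or the gripper's body presses on something with over 40 N, if the wrist force passes 120 N, or if a joint passes its speed limit or range.

## Working session

There is one attempt and no reset: what is moved stays moved. The work goes in short steps, Python scripts to look and compute and a tool call to move; the robot and the scene stay as the last step left them, time stands still between calls to the robot, and variables do not carry over. Pictures are saved under pics/ and viewed, at most 10 in all, crops included, and the job is handed in when it is done.

Besides the shell and the picture viewer there is one more tool, called after "Emit:" in YAML: its name, and indented under it one key for each argument. send_rows: Moves the arm, as the interface text tells. Its arguments: {"type":"object","properties":{"targets":{"type":"array","items":{"type":"array","items":{"type":"number"}}},"grip_force":{"type":"number"}},"required":["targets"]}

```bash
ls; mkdir -p pics
cat > h.py <<'E'
import numpy as np, cv2
from cell import observe, read_camera, calibration, hand_in, tcp_to_grasp
from scipy.spatial.transform import Rotation as R
def w2c(name, s=None):
    c=calibration(name)
    if name!="wrist": return np.array(c["intrinsics"]),np.array(c["world_to_cam"])
    T=np.eye(4);T[:3,:3]=R.from_euler('xyz',s["tool_rot"]).as_matrix();T[:3,3]=s["tool_pos"]
    return np.array(c["intrinsics"]),np.linalg.inv(T@np.array(c["hand_eye"]))
def snap(name,f=None):
    s=observe();p,d=read_camera(name)
    K,W=w2c(name,s)
    if f: cv2.imwrite(f,p[:,:,::-1]); np.savez(f+'.npz',p=p,d=d,K=K,W=W)
    return p,d,K,W
def cloud(d,K,W):
    v,u=np.mgrid[:d.shape[0],:d.shape[1]]
    x=(u-K[0,2])/K[0,0]*d;y=(v-K[1,2])/K[1,1]*d
    P=np.stack([x,-y,-d,np.ones_like(d)],-1)@np.linalg.inv(W).T
    P=P[...,:3];P[d<=0]=np.nan
    return P
E
python3 - <<'E'
from h import *
print(calibration("scene").keys(),calibration("wrist"),tcp_to_grasp if not callable(tcp_to_grasp) else tcp_to_grasp())
p1,*_=snap("scene","pics/scene0.png");p2,*_=snap("side","pics/side0.png");p3,d,K,W=snap("wrist","pics/wrist0.png")
print(observe())
cv2.imwrite("pics/both.png",cv2.resize(np.hstack([p1,p2])[:,:,::-1],(800,300)))
E
```

```text
pics
dict_keys(['intrinsics', 'world_to_cam']) {'intrinsics': array([[289.59740552,   0.        , 274.75900527],
       [  0.        , 289.59740552, 209.85293885],
       [  0.        ,   0.        ,   1.        ]]), 'hand_eye': array([[ 5.47428056e-05,  9.54745942e-01,  2.97422567e-01,
         8.07386278e-02],
       [ 9.99999914e-01, -1.74861235e-04,  3.77258711e-04,
         6.78140153e-04],
       [ 4.12193901e-04,  2.97422520e-01, -9.54745869e-01,
        -1.58098987e-01],
       [ 0.00000000e+00,  0.00000000e+00,  0.00000000e+00,
         1.00000000e+00]])} 0.0188
{'time': 0.15, 'qpos': array([-1.46017956e-01,  3.42563789e-01,  1.52476767e+00, -1.53566531e-05,
        1.27536434e+00, -1.45994009e-01]), 'qvel': array([ 5.33029485e-05, -3.26746455e-03, -2.27036116e-03,  5.06628269e-04,
       -1.80798805e-03, -1.18938048e-03]), 'joint_efforts': array([ 7.52666965e-04, -4.31470585e+01, -2.44352603e+01,  7.18239485e-02,
        5.38185902e-02, -1.32920518e-04]), 'tool_pos': array([5.24718863e-01, 4.94537083e-05, 2.26214466e-01]), 'tool_rot': array([-3.14049910e+00, -1.45951497e-04,  1.57077678e+00]), 'contact_force': array([ 0.56374253,  0.21093155, -0.18492357]), 'torque': array([-0.02492977,  0.02565305, -0.01840771]), 'grip_force': 0.0, 'opening': 0.09151010487647981}
```

View pics/scene0.png

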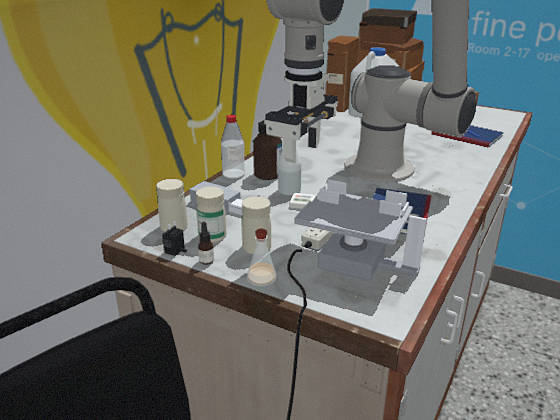

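View pics/side0.png

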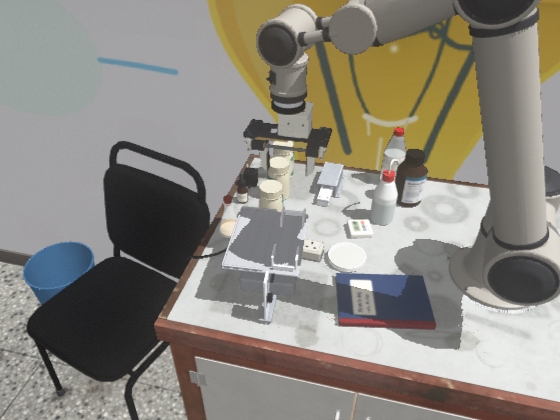

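The scene shows three cream jars at about (171,205), (211,212) and (256,225). The flask is at (262,262), the dropper at (205,245), the scale at (350,240), and the rack sits behind the jars at about (215,198). Next I'll merge the clouds into a top-down map.

Run:
```python
from h import *
S=1000 # px/m
x0,x1,y0,y1=0.15,0.95,-0.5,0.5
ims=[]
def topo(files):
    H=np.full((int((x1-x0)*S/1.5)+1,int((y1-y0)*S/1.5)+1),-1.);C=np.zeros(H.shape+(3,),np.uint8)
    for f in files:
        z=np.load(f'pics/{f}0.png.npz');P=cloud(z['d'],z['K'],z['W']);m=np.isfinite(P[...,0])&(P[...,2]<0.19)&(P[...,2]>-.03)
        m&=(P[...,0]>x0)&(P[...,0]<x1)&(P[...,1]>y0)&(P[...,1]<y1)
        Q=P[m];c=z['p'][m]
        o=np.argsort(Q[:,2]);Q=Q[o];c=c[o]
        i=((x1-Q[:,0])*S/1.5).astype(int);j=((y1-Q[:,1])*S/1.5).astype(int)
        for a in range(2):
          for b in range(2):
            ii=np.clip(i+a,0,H.shape[0]-1);jj=np.clip(j+b,0,H.shape[1]-1)
            k=Q[:,2]>H[ii,jj];H[ii[k],jj[k]]=Q[k,2];C[ii[k],jj[k]]=c[k]
    return H,C
H,C=topo(['scene','side','wrist'])
hm=cv2.applyColorMap(np.clip(H/0.16*255,0,255).astype(np.uint8),cv2.COLORMAP_JET);hm[H<-.5]=0
for im in (hm,):
  for x in np.arange(0.2,0.95,0.1): cv2.putText(im,f"{x:.1f}",(0,int((x1-x)*S/1.5)),0,.4,(255,255,255));cv2.line(im,(0,int((x1-x)*S/1.5)),(700,int((x1-x)*S/1.5)),(90,90,90),1)
  for y in np.arange(-.4,.5,.1): cv2.putText(im,f"{y:.1f}",(int((y1-y)*S/1.5),10),0,.4,(255,255,255));cv2.line(im,(int((y1-y)*S/1.5),0),(int((y1-y)*S/1.5),700),(90,90,90),1)
cv2.imwrite('pics/top.png',hm)
```

```text
(no output)
```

View pics/top.png

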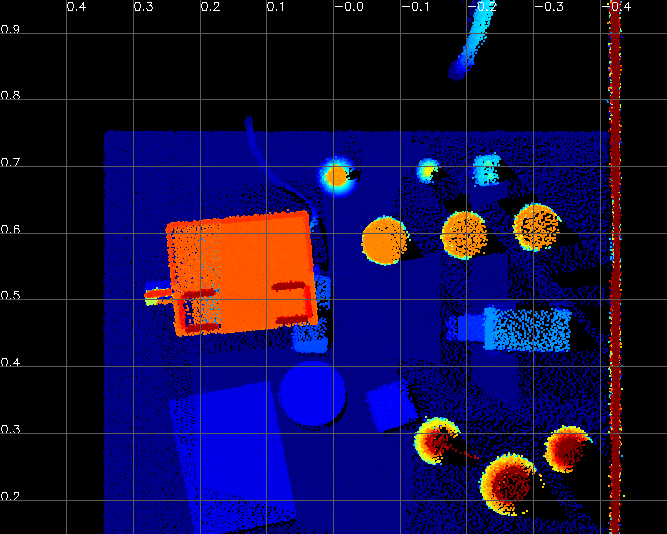

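View pics/wrist0.png

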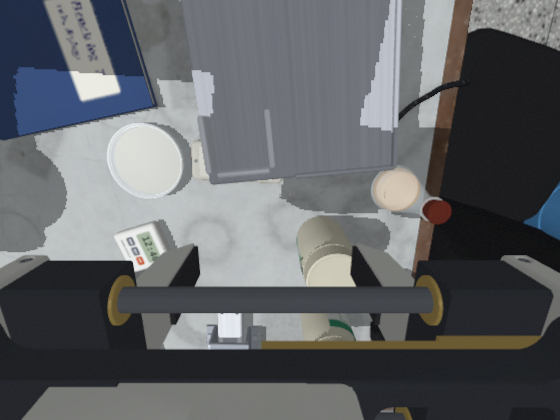

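The map has the rack along y at x≈0.455 with its mouth facing +y. The cassette end is near y=-0.17…-0.23. The pan is turned by a few degrees, with its cradle on the near side (x≈0.485). The jars are at about (0.59,-0.08), (0.60,-0.195) and (0.61,-0.305). Now I'll get exact values.

```bash
cat > fit.py <<'E'
from h import *
def pts(f):
    z=np.load(f);P=cloud(z['d'],z['K'],z['W']);return P[np.isfinite(P[...,0])]
def box(Q,lo,hi): return Q[np.all((Q>lo)&(Q<hi),1)]
def rect(Q):
    (c,s,a)=cv2.minAreaRect((Q[:,:2]*1000).astype(np.float32));return np.round(c,1),np.round(s,1),round(a,2)
E
python3 - <<'E'
from fit import *
for n in ('scene','side','wrist'):
    Q=pts(f'pics/{n}0.png.npz'); print(n,len(Q))
    for nm,c in (('j1',(.59,-.08)),('j2',(.597,-.195)),('j3',(.61,-.305)),('flask',(.685,-.005)),('drop',(.69,-.14))):
        B=box(Q,[c[0]-.05,c[1]-.05,.09],[c[0]+.05,c[1]+.05,.135])
        if len(B)<30: continue
        zt=np.percentile(B[:,2],95);T=B[B[:,2]>zt-.004]; cc,r=cv2.minEnclosingCircle((T[:,:2]*1000).astype(np.float32))
        print(nm,len(T),'top',round(zt,4),'mec',np.round(cc,1),round(r,1),'mean',T.mean(0).round(4))
    B=box(Q,[.41,-.38,.033],[.5,-.2,.055]);
    if len(B)>30: print('rack',np.median(B[:,2]).round(4),rect(B),len(B))
    B=box(Q,[.42,-.225,.018],[.49,-.14,.034]);
    if len(B)>30: print('cass',np.median(B[:,2]).round(4),rect(B),len(B), 'xm',B.mean(0).round(4))
    B=box(Q,[.42,.0,.115],[.66,.27,.135]);
    if len(B)>30: print('pan',np.median(B[:,2]).round(4),rect(B),len(B))
    B=box(Q,[.42,.0,.145],[.55,.24,.165]);
    if len(B)>30: print('guides',np.percentile(B[:,2],90).round(4),rect(B),len(B))
    B=box(Q,[.55,-.42,-.01],[.75,.2,.01]); 
    if len(B)>30:print('bench z',np.median(B[:,2]))
E
```

```text
scene 234252
j1 309 top 0.1197 mec [589.1 -78.4] 33.3 mean [ 0.5908 -0.0775  0.1184]
j2 269 top 0.1201 mec [ 600.3 -199.2] 33.7 mean [ 0.5993 -0.1979  0.1187]
j3 253 top 0.1199 mec [ 609.  -305.1] 33.6 mean [ 0.6113 -0.3049  0.1186]
flask 71 top 0.1159 mec [688.3  -3.4] 14.9 mean [ 0.6885 -0.005   0.1147]
drop 13 top 0.1025 mec [ 695.2 -144.2] 4.3 mean [ 0.6959 -0.1436  0.1012]
rack 0.0429 (array([ 456. , -291.8]), array([128.2,  63.6]), 88.85) 313
cass 0.0264 (array([ 465.3, -216.1]), array([41.2, 26.5]), 29.13) 80 xm [ 0.467  -0.2125  0.0256]
pan 0.126 (array([539.6, 151.3]), array([173.4, 241. ]), 5.84) 3830
guides 0.1554 (array([491.6, 131.5]), array([ 61. , 180.2]), 5.39) 421
bench z 0.0007264536680524625
side 234242
j1 241 top 0.1179 mec [588.4 -75.9] 33.2 mean [ 0.5884 -0.0742  0.1162]
j2 158 top 0.1184 mec [ 595.2 -196. ] 32.4 mean [ 0.5953 -0.1947  0.1165]
j3 80 top 0.118 mec [ 609.2 -303.2] 31.1 mean [ 0.6078 -0.3036  0.1164]
flask 45 top 0.1146 mec [685.3  -3.3] 14.0 mean [ 0.6855 -0.0023  0.1125]
rack 0.0399 (array([ 455.2, -288.3]), array([128.8,  60.3]), 87.78) 470
cass 0.0238 (array([ 458.4, -196.1]), array([54.9, 36.5]), 88.94) 145 xm [ 0.4573 -0.1957  0.0235]
pan 0.1239 (array([538.2, 151.6]), array([168.5, 241.5]), 5.3) 4533
guides 0.1549 (array([489.5, 132.8]), array([ 56.3, 182.4]), 5.3) 154
bench z -0.001447525141330397
wrist 234254
j1 1332 top 0.1185 mec [582.9 -71.8] 28.2 mean [ 0.5822 -0.0677  0.1175]
j2 60 top 0.1029 mec [ 594.7 -170.9] 15.6 mean [ 0.595  -0.1683  0.1011]
flask 484 top 0.1151 mec [685.6  -5.6] 12.4 mean [ 0.6849 -0.0052  0.1138]
rack 0.041 (array([ 457. , -233.3]), array([12.1, 60.5]), 84.57) 294
cass 0.0257 (array([ 457.7, -206.1]), array([36. , 37.5]), 0.63) 510 xm [ 0.4579 -0.206   0.0256]
pan 0.1251 (array([541.9, 103.9]), array([168.7, 145.4]), 5.32) 34920
guides 0.1555 (array([495.1,  64.4]), array([56.3, 44.5]), 5.22) 879
bench z -0.00017475592443066956
```

Emit:
send_rows:
  targets:
    - [0.7, -0.0135, -0.0384, -0.012, -0.023]
    - [0.7, -0.0135, -0.0384, -0.012, 0]
    - [0.7, -0.0135, -0.0384, -0.012, 0]
    - [0.7, -0.0135, -0.0384, -0.012, 0]
    - [0.7, -0.0135, -0.0384, -0.012, 0]

```text
time: 0.65
tool_pos: [0.4567, -0.1933, 0.1662]
tool_rot: [-3.142, -0.0, 1.548]
contact_force: [0.4, 0.3, -0.8]
opening: 0.0647
grip_force: 0.0
```

Emit:
send_rows:
  targets:
    - [0.7, 0, 0, -0.02, 0]
    - [0.7, 0, 0, 0, 0]

```text
time: 0.85
tool_pos: [0.4556, -0.1921, 0.1445]
tool_rot: [-3.137, -0.003, 1.545]
contact_force: [-0.5, 0.3, -0.6]
opening: 0.0648
grip_force: 0.0
```

Run:
```python
from fit import *
snap("wrist","pics/w1.png");snap("scene","pics/s1.png")
Q=pts('pics/w1.png.npz')
B=box(Q,[.42,-.225,.018],[.5,-.14,.034]);print('cass',np.median(B[:,2]).round(4),rect(B),len(B),B.min(0),B.max(0))
B=box(Q,[.41,-.38,.036],[.5,-.2,.055]);print('rack',np.median(B[:,2]).round(4),rect(B),len(B),B.min(0),B.max(0))
s=observe();print(s['tool_pos'],s['tool_rot'],s['opening'],s['contact_force'])
```

```text
cass 0.0258 (array([ 457.9, -200.6]), array([49.1, 36.1]), 89.2) 1695 [ 0.43957619 -0.2249405   0.01829645] [ 0.47631544 -0.17574723  0.0282376 ]
rack 0.0418 (array([ 455.3, -285.9]), array([113.7,  60.1]), 88.08) 3970 [ 0.42363296 -0.34281585  0.03608701] [ 0.48689801 -0.22817655  0.04453584]
[ 0.4574651  -0.19164798  0.14677964] [-3.14088082e+00 -6.67537583e-04  1.54779973e+00] 0.06426691867036294 [ 0.44737288  0.26195116 -0.34313913]
```

View pics/w1.png

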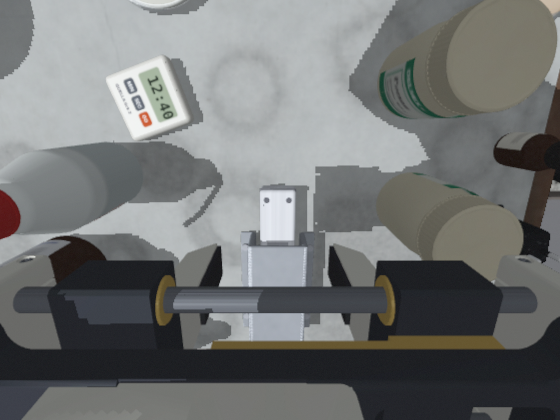

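The cassette end is at about (277,188)–(277,245) in the wrist view. It spans y −0.1755 to the mouth at −0.228, x centre 0.458 and top 0.0258, as expected. Now I'll descend and grip.

Emit:
send_rows:
  targets:
    - [0.7, 0.0005, 0, -0.04, 0]
    - [0.7, 0, 0, -0.04, 0]
    - [0.7, 0, 0, -0.035, 0]
    - [0.7, 0, 0, -0.019, 0]
    - [0.7, 0, 0, -0.007, 0]
  grip_force: 35

```text
time: 1.45
tool_pos: [0.458, -0.1908, 0.0047]
tool_rot: [-3.14, -0.001, 1.55]
contact_force: [-0.7, -0.5, 0.1]
opening: 0.0645
grip_force: 0.0
```

Emit:
send_rows:
  targets:
    - [0.7, 0, 0, 0, 0]
    - [0.2, 0, 0, 0, 0]
    - [0.2, 0, 0, 0, 0]
    - [0.2, 0, 0, 0, 0]
    - [0.2, 0, 0, 0, 0]

```text
time: 1.95
tool_pos: [0.4584, -0.1922, 0.0065]
tool_rot: [3.14, 0.001, 1.548]
contact_force: [0.1, -0.0, 1.0]
opening: 0.0368
grip_force: 0.4
```

Emit:
send_rows:
  targets:
    - [0.2, 0, 0, 0, 0]
    - [0.2, 0, 0, 0, 0]
    - [0.2, 0.0002, 0.01, 0, 0]
    - [0.2, 0.0005, 0.02, 0, 0]

```text
time: 2.35
tool_pos: [0.4599, -0.1634, 0.0064]
tool_rot: [3.138, 0.002, 1.546]
contact_force: [-0.1, -4.0, 3.9]
opening: 0.0355
grip_force: 35.0
```

Emit:
send_rows:
  targets:
    - [0.2, 0.0005, 0.025, 0, 0]
    - [0.2, 0.0005, 0.025, 0, 0]
    - [0.2, 0.0005, 0.025, 0, 0]
    - [0.2, 0.0005, 0.025, 0, 0]
    - [0.2, 0, 0, 0, 0]

```text
time: 2.85
tool_pos: [0.461, -0.0591, 0.0064]
tool_rot: [3.14, -0.001, 1.55]
contact_force: [0.1, 5.3, 7.7]
opening: 0.0356
grip_force: 35.0
```

Emit:
send_rows:
  targets:
    - [0.2, 0, 0, 0, 0]
    - [0.7, 0, 0, 0, 0]
    - [0.7, 0, 0, 0, 0]
    - [0.7, 0, 0, 0, 0]
    - [0.7, 0, 0, 0.03, 0]

```text
time: 3.35
tool_pos: [0.4582, -0.0614, 0.0333]
tool_rot: [-3.135, -0.002, 1.547]
contact_force: [0.2, 0.5, 0.4]
opening: 0.0619
grip_force: 0.0
```

Emit:
send_rows:
  targets:
    - [0.7, 0, -0.02, 0.04, 0]
    - [0.7, 0, -0.025, 0.04, 0]
    - [0.7, 0, -0.02, 0.03, 0]
    - [0.7, 0, 0, 0, 0]

```text
time: 3.75
tool_pos: [0.463, -0.1301, 0.1496]
tool_rot: [3.134, 0.004, 1.545]
contact_force: [0.5, 0.1, -0.6]
opening: 0.0646
grip_force: 0.0
```

Run:
```python
from fit import *
snap("wrist","pics/w2.png");snap("side","pics/d2.png")
for f in ('w2','d2'):
  Q=pts(f'pics/{f}.png.npz')
  B=box(Q,[.42,-.222,.018],[.5,.0,.031]);print('cass',np.median(B[:,2]).round(4),rect(B),len(B),B.min(0),B.max(0))
  h=[(round(y,2),B[(B[:,1]>y)&(B[:,1]<y+.02)][:,2].mean().round(4)) for y in np.arange(-.22,-.03,.02)];print(h)
  B=box(Q,[.41,-.38,.036],[.5,-.2,.055]);print('rack',np.median(B[:,2]).round(4),rect(B),B.max(0))
s=observe();print(s['tool_pos'],s['tool_rot'],s['opening'],s['contact_force'])
```

```text
cass 0.026 (array([ 459.2, -129.2]), array([169. ,  36.3]), 88.32) 5730 [ 0.43913413 -0.21366079  0.01877937] [ 0.47929928 -0.04431637  0.02909146]
[(np.float64(-0.22), np.float64(0.0258)), (np.float64(-0.2), np.float64(0.0257)), (np.float64(-0.18), np.float64(0.0257)), (np.float64(-0.16), np.float64(0.0263)), (np.float64(-0.14), np.float64(0.0262)), (np.float64(-0.12), np.float64(0.0263)), (np.float64(-0.1), np.float64(0.0259)), (np.float64(-0.08), np.float64(0.0258)), (np.float64(-0.06), np.float64(0.0257)), (np.float64(-0.04), np.float64(nan))]
rack 0.0418 (array([ 455.7, -268. ]), array([38.6, 59.9]), 88.62) [ 0.48561978 -0.24855907  0.04365397]
cass 0.0241 (array([ 459.6, -126.7]), array([173.7,  36.6]), 88.27) 499 [ 0.43945254 -0.21360703  0.01831944] [ 0.47984954 -0.03972309  0.02972809]
[(np.float64(-0.22), np.float64(0.0235)), (np.float64(-0.2), np.float64(0.0237)), (np.float64(-0.18), np.float64(0.024)), (np.float64(-0.16), np.float64(0.0243)), (np.float64(-0.14), np.float64(0.0245)), (np.float64(-0.12), np.float64(0.0249)), (np.float64(-0.1), np.float64(0.0243)), (np.float64(-0.08), np.float64(0.0241)), (np.float64(-0.06), np.float64(0.023)), (np.float64(-0.04), np.float64(0.0202))]
rack 0.0399 (array([ 455.2, -289.5]), array([129.6,  59.7]), 87.69) [ 0.48693118 -0.22470634  0.04503532]
[ 0.46048983 -0.12730885  0.14573812] [3.14106084e+00 2.12303364e-05 1.54622917e+00] 0.06440408280742028 [-0.06434487  0.41220871 -0.69547238]<stdin>:6: RuntimeWarning: Mean of empty slice.
  ret = ret.dtype.type(ret / rcount)
```

View pics/w2.png

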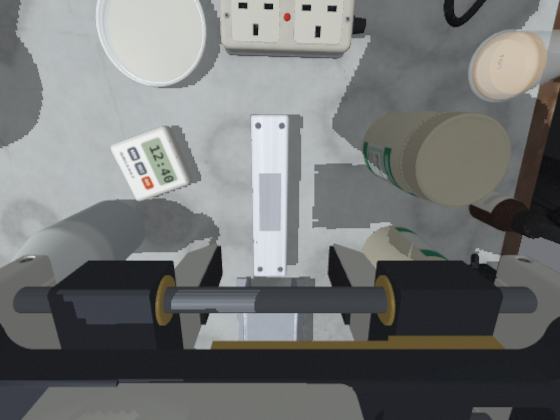

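The cassette lies flat and free: its ends are at (270,118) and (270,275) in the picture, and the rear end is 14 mm clear of the mouth. The centre is (0.459,−0.129), yaw −0.03. I'll regrip at the middle and weigh it.

Emit:
send_rows:
  targets:
    - [0.7, -0.001, -0.001, -0.045, -0.005]
    - [0.7, 0, 0, -0.045, 0]
    - [0.7, 0, 0, -0.035, 0]
    - [0.7, 0, 0, -0.014, 0]
    - [0.7, 0, 0, 0, 0]

```text
time: 4.35
tool_pos: [0.4568, -0.126, 0.0033]
tool_rot: [-3.134, -0.003, 1.543]
contact_force: [-0.4, -0.8, 0.1]
opening: 0.0644
grip_force: 0.0
```

Emit:
send_rows:
  targets:
    - [0.2, 0, 0, 0, 0]
    - [0.2, 0, 0, 0, 0]
    - [0.2, 0, 0, 0, 0]
    - [0.2, 0, 0, 0, 0]
    - [0.2, 0, 0, 0.01, 0]

```text
time: 4.85
tool_pos: [0.4589, -0.1276, 0.0165]
tool_rot: [-3.14, -0.001, 1.543]
contact_force: [0.3, -0.8, -2.9]
opening: 0.0358
grip_force: 35.0
```

Emit:
send_rows:
  targets:
    - [0.2, 0, 0, 0.03, 0]
    - [0.2, 0, 0, 0.05, 0]
    - [0.2, 0, 0, 0.05, 0]
    - [0.2, 0, 0, 0.05, 0]
    - [0.2, 0, 0, 0.03, 0]

```text
time: 5.35
tool_pos: [0.4603, -0.1282, 0.2316]
tool_rot: [3.136, 0.002, 1.543]
contact_force: [0.5, -1.0, -3.5]
opening: 0.0356
grip_force: 35.0
```

Emit:
send_rows:
  targets:
    - [0.2, 0, 0, 0, 0]
    - [0.2, 0, 0, 0, 0]

```text
time: 5.55
tool_pos: [0.4593, -0.1278, 0.227]
tool_rot: [3.141, 0.0, 1.543]
contact_force: [-0.3, 0.0, -3.2]
opening: 0.0358
grip_force: 35.0
```

```bash
cat > weigh.py <<'E'
from h import *
def weigh(n=6):
    F=[]
    for _ in range(n): read_camera("side"); F.append(observe()["contact_force"])
    F=np.array(F);return F.mean(0).round(3),F.std(0).round(3)
E
python3 - <<'E'
from fit import *
from weigh import weigh
print(weigh(6));s=observe();print(s['tool_pos'],s['tool_rot'],s['opening'],s['torque'])
snap("wrist","pics/w3.png");Q=pts('pics/w3.png.npz')
B=box(Q,[.40,-.25,.17],[.52,.01,.24]);print(np.median(B[:,2]),rect(B),len(B))
E
```

```text
(array([-1.500e-01, -2.000e-03, -3.045e+00]), array([0.442, 0.366, 0.249]))
[ 0.45919504 -0.12776024  0.22548941] [-3.13914876e+00 -1.06667536e-03  1.54278735e+00] 0.03563104481067778 [0.02630211 0.02732103 0.0348675 ]
0.23656405419208237 (array([461. , -81.6]), array([74.4, 68.8]), 88.5) 492
```

Emit:
send_rows:
  targets:
    - [0.2, 0.005, 0.043, 0, 0.02]
    - [0.2, 0.005, 0.044, 0, 0.02]
    - [0.2, 0.005, 0.044, 0, 0.02]
    - [0.2, 0.005, 0.044, 0, 0.02]
    - [0.2, 0.005, 0.044, 0, 0.02]

```text
time: 6.4
tool_pos: [0.4846, 0.0927, 0.2263]
tool_rot: [-3.141, 0.0, 1.643]
contact_force: [1.1, -0.6, -2.8]
opening: 0.0361
grip_force: 35.0
```

Emit:
send_rows:
  targets:
    - [0.2, 0.005, 0.0405, 0, 0.02]
    - [0.2, 0, 0, -0.02, 0]
    - [0.2, 0, 0, 0, 0]
    - [0.2, 0, 0, 0, 0]

```text
time: 6.8
tool_pos: [0.4894, 0.1312, 0.2063]
tool_rot: [-3.14, 0.0, 1.663]
contact_force: [0.8, -0.9, -2.4]
opening: 0.0359
grip_force: 35.0
```

Run:
```python
from fit import *
s=observe();print(s['tool_pos'],s['tool_rot'],s['opening'])
for n in ("wrist","scene","side"):
    snap(n,f"pics/{n}4.png");Q=pts(f'pics/{n}4.png.npz')
    B=box(Q,[.40,.0,.18],[.6,.24,.235]);B2=B[(B[:,2]>.215)&(B[:,2]<.2345)]
    print(n,'cass',rect(B2),len(B2),np.median(B2[:,2]))
    G=box(Q,[.42,.0,.147],[.55,.24,.162]);print('guides',rect(G),len(G),G.min(0),G.max(0))
    for lo,hi in ((.02,.09),(.16,.24)):
        g=G[(G[:,1]>lo)&(G[:,1]<hi)]
        if len(g)>20: print('  end',rect(g),len(g))
z=np.load('pics/wrist4.png.npz');v=z['p'][:,:,::-1];z2=np.load('pics/side4.png.npz');v2=cv2.resize(z2['p'][180:330,200:340,::-1],None,fx=3,fy=3)
c=np.zeros((450,800,3),np.uint8);c[:285,:380]=cv2.resize(v,(380,285));c[:450,380:]=v2[:450,:420];cv2.imwrite('pics/c4.png',c)
```

```text
[0.48935165 0.13119488 0.20634069] [-3.13977046e+00  3.02054155e-04  1.66264680e+00] 0.035874130607554074
wrist cass (array([488. , 150.6]), array([ 69.2, 128. ]), 5.91) 14848 0.22480068392508235
guides (array([489., 132.]), array([ 56. , 178.7]), 5.44) 367 [0.45311617 0.04107    0.14703206] [0.52482713 0.22342917 0.15655621]
  end (array([496.8,  48.8]), array([55.6, 11.2]), 5.09) 33
  end (array([482.6, 198.7]), array([56.1, 44.1]), 6.06) 334
scene cass (array([497. , 131.4]), array([ 68.9, 171.9]), 14.7) 866 0.2252320435223429
guides (array([491.4, 131.1]), array([ 60.4, 180.1]), 5.39) 351 [0.45310533 0.03871498 0.14702247] [0.52751679 0.22286763 0.15752744]
  end (array([497.3,  64.7]), array([59.2, 45.7]), 6.26) 165
  end (array([485. , 199.6]), array([60.2, 43.3]), 6.05) 186
side cass (array([489. , 135.4]), array([167.7,  69.6]), 84.14) 866 0.22437993934293965
guides (array([489.1, 135.2]), array([ 55.6, 178.4]), 5.34) 104 [0.4535974  0.04381396 0.14700358] [0.51208068 0.22422616 0.15734183]
  end (array([469.8,  65.4]), array([ 4. , 43.2]), 3.64) 23
  end (array([482.9, 201.4]), array([55.6, 45.5]), 5.39) 81
```

View pics/c4.png

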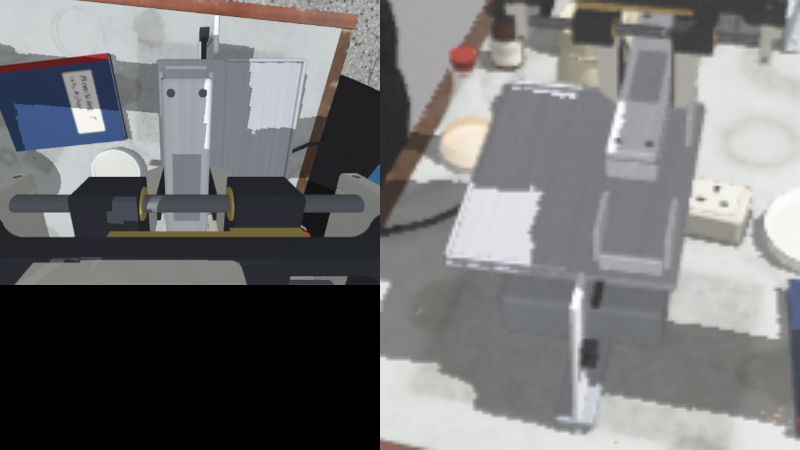

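Run:
```python
from fit import *
for n in ("wrist","side","scene"):
    Q=pts(f'pics/{n}4.png.npz')
    B=box(Q,[.44,.02,.21],[.53,.24,.2345])
    for lo,hi in ((.03,.1),(.165,.24)):
        g=B[(B[:,1]>lo)&(B[:,1]<hi)]
        if len(g)>20: print(n,rect(g),len(g),'z',np.median(g[:,2]).round(4),'y',np.percentile(g[:,1],[1,99]).round(4))
```

```text
wrist (array([493.1,  93.5]), array([35.9, 14.7]), 3.63) 1012 z 0.2246 y [0.0872 0.0998]
wrist (array([484.5, 188.9]), array([36.3, 50.7]), 5.25) 7469 z 0.2247 y [0.1656 0.2143]
side (array([498.9,  75.1]), array([29.4, 50.2]), 4.58) 112 z 0.2243 y [0.0511 0.0996]
side (array([485.5, 191.2]), array([35.8, 54.1]), 5.49) 375 z 0.2237 y [0.1658 0.2178]
scene (array([499.3,  72.2]), array([41.4, 53.6]), 3.14) 316 z 0.2244 y [0.0471 0.0995]
scene (array([488.3, 189.7]), array([39.2, 51. ]), 3.74) 355 z 0.2238 y [0.1659 0.2152]
```

Emit:
send_rows:
  targets:
    - [0.2, -0.001, 0.002, -0.02, 0]
    - [0.2, 0, 0, -0.025, 0]
    - [0.2, 0, 0, -0.015, 0]
    - [0.2, 0, 0, -0.006, 0]
    - [0.2, 0, 0, -0.004, 0]

```text
time: 7.45
tool_pos: [0.4891, 0.133, 0.137]
tool_rot: [3.141, 0.0, 1.662]
contact_force: [0.7, -0.4, -2.2]
opening: 0.0355
grip_force: 35.0
```

Emit:
send_rows:
  targets:
    - [0.2, 0, 0, -0.005, 0]
    - [0.2, 0, 0, -0.005, 0]
    - [0.2, 0, 0, -0.005, 0]
    - [0.2, 0, 0, -0.003, 0]
    - [0.2, 0, 0, 0, 0]

```text
time: 7.95
tool_pos: [0.4888, 0.1335, 0.1186]
tool_rot: [3.141, 0.0, 1.663]
contact_force: [0.0, -0.1, 0.1]
opening: 0.036
grip_force: 35.0
```

Run:
```python
from fit import *
from weigh import weigh
s=observe();print(s['tool_pos'],weigh(4))
```

```text
[0.48881245 0.13354865 0.11859241] (array([ 0.585, -0.747, -0.642]), array([0.549, 0.209, 0.269]))
```

Emit:
send_rows:
  targets:
    - [0.2, 0, 0, -0.002, 0]
    - [0.65, 0, 0, 0, 0]
    - [0.65, 0, 0, 0, 0]
    - [0.65, 0, 0, 0, 0]
    - [0.65, 0, 0, 0.02, 0]

```text
time: 8.65
tool_pos: [0.4871, 0.1333, 0.135]
tool_rot: [-3.137, 0.0, 1.663]
contact_force: [0.8, -0.6, -0.2]
opening: 0.0587
grip_force: 0.0
```

Emit:
send_rows:
  targets:
    - [0.8, 0, 0, 0.04, 0]
    - [1, 0, 0, 0.04, 0]
    - [1, 0, 0, 0.02, 0]
    - [1, 0, 0, 0, 0]

```text
time: 9.05
tool_pos: [0.4903, 0.1338, 0.24]
tool_rot: [3.135, -0.0, 1.663]
contact_force: [-0.2, 0.8, -0.4]
opening: 0.0871
grip_force: 0.0
```

Run:
```python
from fit import *
from weigh import weigh
print(weigh(4))
for n in ("wrist","scene","side"):
    snap(n,f"pics/{n}5.png");Q=pts(f'pics/{n}5.png.npz')
    P=box(Q,[.55,.05,.08],[.62,.2,.13]);print(n,'pan z',np.median(P[:,2]))
    for lo,hi in ((.04,.1),(.16,.225)):
        g=box(Q,[.45,lo,.119],[.53,hi,.140]);g=g[abs(g[:,2]-np.median(P[:,2])-.027)<.009]
        if len(g)>20: print('  cass+guides',rect(g),len(g),np.median(g[:,2]).round(4))
z=np.load('pics/wrist5.png.npz');v=z['p'][:,:,::-1];z2=np.load('pics/side5.png.npz');v2=cv2.resize(z2['p'][215:330,220:310,::-1],None,fx=4,fy=4)
c=np.zeros((460,800,3),np.uint8);c[:330,:440]=cv2.resize(v,(440,330));c[:460,440:]=v2[:460,:360];cv2.imwrite('pics/c5.png',c)
```

```text
(array([ 0.252,  0.197, -0.134]), array([0.389, 0.292, 0.269]))
wrist pan z 0.10568053756966503
  cass+guides (array([494.1,  75. ]), array([57.2, 50.4]), 1.25) 1933 0.1317
  cass+guides (array([483.5, 189.8]), array([56.2, 62.3]), 5.24) 3284 0.1318
scene pan z 0.10652394649480545
  cass+guides (array([498. ,  71.9]), array([60.7, 58. ]), 4.32) 361 0.1325
  cass+guides (array([485.3, 191.8]), array([62.9, 60.6]), 89.41) 425 0.1322
side pan z 0.10447932257278553
  cass+guides (array([494.9,  72.2]), array([56. , 55.7]), 5.07) 281 0.1307
  cass+guides (array([483. , 191.8]), array([58.2, 63.9]), 0.64) 445 0.1305
```

View pics/c5.png

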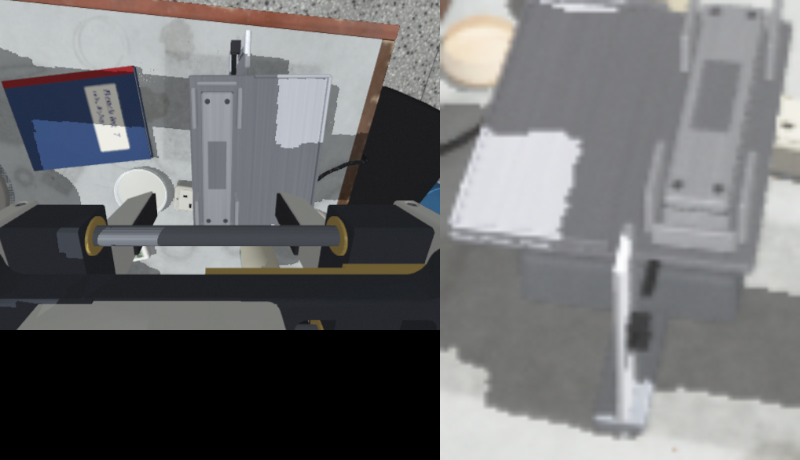

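The cassette sits flat inside the guides, at (215,90)–(215,225) in the left view, and its top is 26 mm above the pan. All three cameras put the pan 19.4 mm down. The band needs 12.6–25.1 mm more, so one jar (at most 11.5 mm) is too little and two (16–23 mm) fit. Now for jar 1.

Emit:
send_rows:
  targets:
    - [1, 0.0166, -0.0351, 0, -0.015]
    - [1, 0.0166, -0.0351, 0, -0.015]
    - [1, 0.0166, -0.0351, 0, -0.015]
    - [1, 0.0166, -0.0351, 0, -0.015]
    - [1, 0.0166, -0.0351, 0, -0.015]
  grip_force: 20

```text
time: 9.9
tool_pos: [0.572, -0.0434, 0.236]
tool_rot: [-3.14, -0.0, 1.587]
contact_force: [0.8, -0.6, 0.2]
opening: 0.0919
grip_force: 0.0
```

Emit:
send_rows:
  targets:
    - [1, 0.0166, -0.0351, 0, -0.015]
    - [1, 0, 0, -0.03, 0]
    - [1, 0, 0, -0.03, 0]
    - [1, 0, 0, 0, 0]

```text
time: 10.3
tool_pos: [0.5856, -0.0768, 0.1718]
tool_rot: [-3.132, -0.003, 1.572]
contact_force: [-0.3, 0.8, -0.9]
opening: 0.0919
grip_force: 0.0
```

Run:
```python
from fit import *
s=observe();print(s['tool_pos'],s['tool_rot'],s['opening'])
for n in ("wrist","scene","side"):
    snap(n,f"pics/{n}6.png");Q=pts(f'pics/{n}6.png.npz')
    P=box(Q,[.55,.05,.08],[.62,.2,.13]);print(n,'pan z',np.median(P[:,2]))
    B=box(Q,[.54,-.13,.1145],[.64,-.02,.1215]);cc,r=cv2.minEnclosingCircle((B[:,:2]*1000).astype(np.float32));print('j1 top',cc,r,len(B),B.min(0),B.max(0))
cv2.imwrite('pics/c6.png',np.load('pics/wrist6.png.npz')['p'][:,:,::-1])
```

```text
[ 0.5856478  -0.07681592  0.17182583] [-3.13211588e+00 -2.60452295e-03  1.57201086e+00] 0.09187386956211621
wrist pan z 0.10586284983686933
j1 top (588.406005859375, -79.0816421508789) 31.524837493896484 4609 [ 0.55751323 -0.10979849  0.11456764] [ 0.61908659 -0.04773109  0.12018746]
scene pan z 0.10655911532234552
j1 top (589.8222045898438, -77.53680419921875) 33.030914306640625 322 [ 0.5578832  -0.10828412  0.11450167] [ 0.62117223 -0.04716113  0.12137475]
side pan z 0.10438973331634516
j1 top (588.3516845703125, -74.85894775390625) 32.02146530151367 215 [ 0.5577745  -0.10599064  0.11454876] [ 0.61895058 -0.04339674  0.11945546]
```

View pics/c6.png

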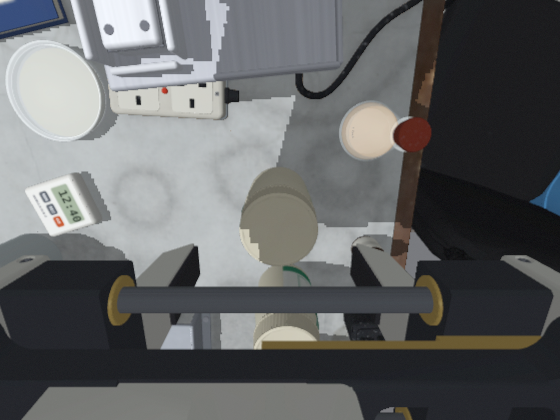

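Jar 1's cap is at (280,228), midway between the fingertips at columns 185 and 365, and the pan is steady. I'll descend, grip, lift and weigh.

Emit:
send_rows:
  targets:
    - [1, 0.001, -0.001, -0.035, 0]
    - [1, 0, 0, -0.035, 0]
    - [1, 0, 0, -0.03, 0]
    - [1, 0, 0, -0.0166, 0]
    - [1, 0, 0, 0, 0]

```text
time: 10.95
tool_pos: [0.5889, -0.0777, 0.0594]
tool_rot: [-3.14, -0.0, 1.573]
contact_force: [-0.0, -0.2, 0.6]
opening: 0.0919
grip_force: 0.0
```

Emit:
send_rows:
  targets:
    - [0.5, 0, 0, 0, 0]
    - [0.5, 0, 0, 0, 0]
    - [0.5, 0, 0, 0, 0]
    - [0.5, 0, 0, 0, 0]
    - [0.5, 0, 0, 0, 0]

```text
time: 11.45
tool_pos: [0.5898, -0.0782, 0.0614]
tool_rot: [3.14, 0.0, 1.573]
contact_force: [-2.2, -0.8, 6.5]
opening: 0.0666
grip_force: 20.0
```

Emit:
send_rows:
  targets:
    - [0.5, 0, 0, 0.01, 0]
    - [0.5, 0, 0, 0.04, 0]
    - [0.5, 0, 0, 0.05, 0]
    - [0.5, 0, 0, 0.05, 0]
    - [0.5, 0, 0, 0.03, 0]

```text
time: 11.95
tool_pos: [0.5902, -0.0783, 0.2451]
tool_rot: [3.136, 0.001, 1.573]
contact_force: [0.8, 0.4, -1.6]
opening: 0.067
grip_force: 20.0
```

Run:
```python
from fit import *
from weigh import weigh
print(weigh(6));s=observe();print(s['tool_pos'],s['tool_rot'],s['opening'],s['grip_force'])
```

```text
(array([-0.162,  0.051, -0.92 ]), array([0.234, 0.369, 1.79 ]))
[ 0.5883954  -0.0778809   0.23841837] [-3.13840293e+00 -8.74004791e-04  1.57273064e+00] 0.06707050299853827 19.9998861271888
```

Emit:
send_rows:
  targets:
    - [0.5, -0.0022, 0.038, 0, 0.013]
    - [0.5, -0.0022, 0.039, 0, 0.013]
    - [0.5, -0.0022, 0.039, 0, 0.013]
    - [0.5, -0.0022, 0.039, 0, 0.013]
    - [0.5, -0.0022, 0.039, 0, 0.013]

```text
time: 12.75
tool_pos: [0.5773, 0.1173, 0.2381]
tool_rot: [-3.138, 0.0, 1.638]
contact_force: [0.9, 0.3, -1.4]
opening: 0.0666
grip_force: 20.0
```

Emit:
send_rows:
  targets:
    - [0.5, -0.0022, 0.039, 0, 0.013]
    - [0.5, -0.0022, 0.038, 0, 0.013]
    - [0.5, 0, 0, -0.03, 0]
    - [0.5, 0, 0, -0.02, 0]
    - [0.5, 0, 0, 0, 0]

```text
time: 13.25
tool_pos: [0.5712, 0.1928, 0.1851]
tool_rot: [-3.132, 0.001, 1.665]
contact_force: [0.5, 0.2, -1.2]
opening: 0.0663
grip_force: 20.0
```

Run:
```python
from fit import *
from weigh import weigh
print(weigh(4));s=observe();print(s['tool_pos'],s['tool_rot'],s['opening'],s['grip_force'])
for n in ("wrist","scene","side"):
    snap(n,f"pics/{n}7.png");Q=pts(f'pics/{n}7.png.npz')
    P=box(Q,[.55,.05,.08],[.62,.14,.13]);print(n,'pan z',np.median(P[:,2]))
    J=box(Q,[.52,.15,.225],[.63,.24,.255]);print('jar top z',np.percentile(J[:,2],[50,90,98]),len(J))
    P=box(Q,[.4,.0,.1],[.66,.27,.115]);print('pan',rect(P),len(P),P.min(0),P.max(0))
c=np.zeros((600,800,3),np.uint8);c[:330,:440]=cv2.resize(np.load('pics/wrist7.png.npz')['p'][:,:,::-1],(440,330))
c[:480,440:]=cv2.resize(np.load('pics/side7.png.npz')['p'][165:325,200:320,::-1],(360,480));cv2.imwrite('pics/c7.png',c)
```

```text
(array([ 0.167, -0.078, -0.835]), array([0.736, 0.647, 0.445]))
[0.57450708 0.19268367 0.19093425] [ 3.14032875e+00 -1.05149802e-04  1.66325950e+00] 0.06650196145820068 19.99988593161106
wrist pan z nan
jar top z [0.24685976 0.24795576 0.25108606] 11287
pan (array([522.9, 198.5]), array([193. , 155.8]), 46.29) 8548 [0.44614544 0.07502321 0.10000541] [0.61799432 0.2698972  0.11497226]
scene pan z 0.10656379644257219
jar top z [0.232003   0.24062841 0.24485396] 186
pan (array([541.8, 151.5]), array([169.2, 240.8]), 5.7) 2906 [0.44885757 0.02860201 0.10003723] [0.6331182  0.26951768 0.1149941 ]
side pan z 0.1042677831621488
jar top z [0.24351026 0.24731956 0.24833979] 664
pan (array([538. , 151.3]), array([167.9, 238. ]), 5.26) 2240 [0.44655072 0.0296644  0.10000344] [0.6188543  0.26675224 0.11498088]
  return _methods._mean(a, axis=axis, dtype=dtype,
  ret = ret.dtype.type(ret / rcount)
```

View pics/c7.png

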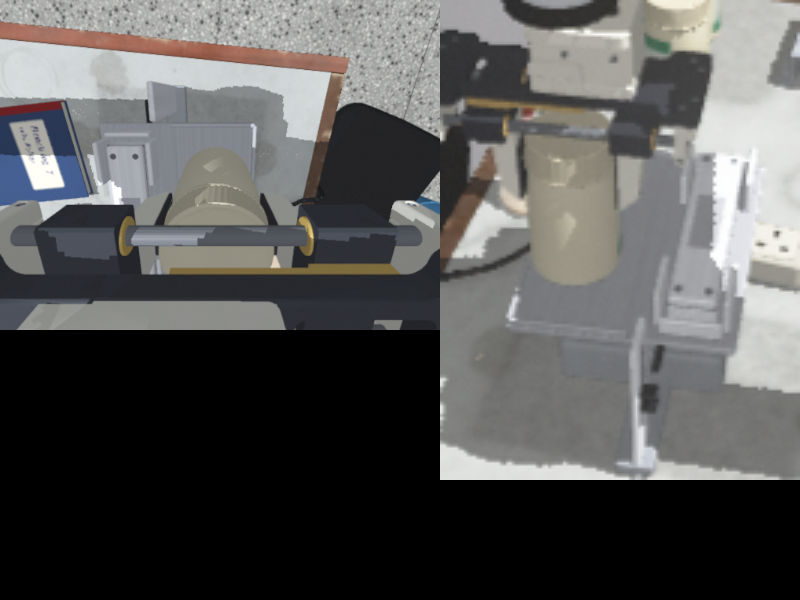

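Jar 1 hangs upright over the left place: in the side view its foot is at (575,270), clear of the cassette and rim, and its underside is 23 mm above the pan. I'll lower it into the spring and release.

Emit:
send_rows:
  targets:
    - [0.5, 0, 0, -0.013, 0]
    - [0.5, 0, 0, -0.007, 0]
    - [0.5, 0, 0, -0.004, 0]
    - [0.5, 0, 0, -0.004, 0]
    - [0.5, 0, 0, -0.003, 0]

```text
time: 14.1
tool_pos: [0.5738, 0.1929, 0.1588]
tool_rot: [-3.141, 0.0, 1.664]
contact_force: [-1.4, -1.0, 0.1]
opening: 0.0667
grip_force: 20.0
```

Emit:
send_rows:
  targets:
    - [0.5, 0, 0, 0, 0]
    - [0.5, 0, 0, 0, 0]

```text
time: 14.3
tool_pos: [0.574, 0.1929, 0.1593]
tool_rot: [3.141, -0.0, 1.664]
contact_force: [-0.7, 0.1, -0.0]
opening: 0.0664
grip_force: 20.0
```

Run:
```python
from fit import *
from weigh import weigh
print(weigh(5));s=observe();print(s['tool_pos'])
for n in ("scene","side"):
    snap(n,f"pics/{n}8.png");Q=pts(f'pics/{n}8.png.npz')
    P=box(Q,[.55,.05,.07],[.62,.13,.13]);print(n,'pan z',np.median(P[:,2]))
```

```text
(array([-0.585, -0.036,  0.031]), array([0.533, 0.459, 0.443]))
[0.57404585 0.19296853 0.15938529]
scene pan z 0.09874730710172042
side pan z 0.09689707963409111
```

Emit:
send_rows:
  targets:
    - [0.85, 0, 0, 0, 0]
    - [1, 0, 0, 0, 0]
    - [1, 0, 0, 0, 0]
    - [1, 0, 0, 0, 0]
    - [1, 0, 0, 0.02, 0]

```text
time: 15.15
tool_pos: [0.5724, 0.1926, 0.1767]
tool_rot: [-3.136, 0.001, 1.664]
contact_force: [0.1, -0.1, 0.1]
opening: 0.0915
grip_force: 0.0
```

Emit:
send_rows:
  targets:
    - [1, 0, 0, 0.03, 0]
    - [1, 0, 0, 0.04, 0]
    - [1, 0, 0, 0.02, 0]
    - [1, 0, 0, 0, 0]

```text
time: 15.55
tool_pos: [0.5753, 0.1932, 0.2729]
tool_rot: [3.134, -0.001, 1.664]
contact_force: [0.2, -0.1, -0.3]
opening: 0.092
grip_force: 0.0
```

```bash
cat > chk.py <<'E'
from fit import *
import sys
t=sys.argv[1]
s=observe();print(s['time'],s['tool_pos'],s['opening'])
z0={'scene':.126,'side':.1239}
for n in ("scene","side"):
    snap(n,f"pics/{n}{t}.png");Q=pts(f'pics/{n}{t}.png.npz')
    P=np.vstack([box(Q,[.56,.125,.06],[.62,.15,.13]),box(Q,[.53,.05,.06],[.545,.2,.13])])
    print(n,'travel mm',((z0[n]-np.median(P[:,2]))*1000).round(1))
    for nm,c,zb in (('L',(.574,.193),.08),('R',(.584,.0875),.08),('j1',(.59,-.08),0),('j2',(.597,-.197),0),('j3',(.61,-.305),0),('flask',(.687,-.004),0),('drop',(.695,-.143),0)):
        B=box(Q,[c[0]-.05,c[1]-.05,zb+.09],[c[0]+.05,c[1]+.05,zb+.135])
        if len(B)<10: continue
        zt=np.percentile(B[:,2],95);T=B[B[:,2]>zt-.004]; cc,r=cv2.minEnclosingCircle((T[:,:2]*1000).astype(np.float32))
        print(' ',nm,len(T),'top',zt.round(4),np.round(cc,1),round(r,1))
E
python3 chk.py 9
```

```text
15.55 [0.57532196 0.19322638 0.27285597] 0.09199754345783158
scene travel mm 28.3
  L 183 top 0.2147 [576.2 192.7] 32.6
  j2 271 top 0.1201 [ 595.9 -198.1] 32.5
  j3 250 top 0.1201 [ 611.7 -306.1] 34.3
  flask 70 top 0.1159 [688.6  -6.4] 13.9
  drop 12 top 0.1026 [ 695.8 -145. ] 5.2
side travel mm 28.2
  L 411 top 0.2145 [573.2 194.7] 32.5
  j2 2 top 0.1091 [ 565.8 -191.6] 3.0
  j3 147 top 0.1182 [ 609.3 -302.3] 33.4
  flask 44 top 0.1136 [687.4  -3.9] 13.5
```

Travel is now 28.2 mm, so jar 1 added about 9 mm, and it stands upright with its top 118 mm above the pan. A second equal jar should bring it to about 37 mm, so I'll fetch jar 2.

Emit:
send_rows:
  targets:
    - [1, 0.0023, -0.039, 0, -0.009]
    - [1, 0.0023, -0.039, 0, -0.009]
    - [1, 0.0023, -0.039, 0, -0.009]
    - [1, 0.0023, -0.039, 0, -0.009]
    - [1, 0.0023, -0.039, 0, -0.009]

```text
time: 16.15
tool_pos: [0.5845, -0.0035, 0.267]
tool_rot: [-3.138, -0.001, 1.619]
contact_force: [0.6, -0.1, -0.0]
opening: 0.0921
grip_force: 0.0
```

Emit:
send_rows:
  targets:
    - [1, 0.0023, -0.039, -0.01, -0.009]
    - [1, 0.0023, -0.039, -0.02, -0.009]
    - [1, 0.0023, -0.039, -0.02, -0.009]
    - [1, 0.0023, -0.039, -0.02, -0.009]
    - [1, 0.0023, -0.0395, -0.02, -0.009]

```text
time: 16.65
tool_pos: [0.5958, -0.1987, 0.1761]
tool_rot: [-3.138, -0.002, 1.573]
contact_force: [-0.0, -0.4, -0.5]
opening: 0.0919
grip_force: 0.0
```

Emit:
send_rows:
  targets:
    - [1, 0, 0, 0, 0]
    - [1, 0, 0, 0, 0]

```text
time: 16.85
tool_pos: [0.5957, -0.1978, 0.1766]
tool_rot: [-3.138, -0.002, 1.572]
contact_force: [-0.1, -0.0, -0.9]
opening: 0.0915
grip_force: 0.0
```

Run:
```python
from fit import *
s=observe();print(s['tool_pos'],s['tool_rot'],s['opening'])
snap("wrist","pics/w10.png");Q=pts('pics/w10.png.npz')
B=box(Q,[.54,-.25,.1145],[.66,-.14,.1215]);cc,r=cv2.minEnclosingCircle((B[:,:2]*1000).astype(np.float32));print('j2 top',cc,r,len(B),B.min(0),B.max(0))
```

```text
[ 0.59569909 -0.19782635  0.17660918] [-3.13754206e+00 -2.38779890e-03  1.57188869e+00] 0.09148491195972115
j2 top (596.6050415039062, -198.96949768066406) 31.21837043762207 4452 [ 0.56572892 -0.22963972  0.11453743] [ 0.62696366 -0.16787919  0.11970977]
```

Emit:
send_rows:
  targets:
    - [1, 0, -0.001, -0.035, 0]
    - [1, 0, 0, -0.035, 0]
    - [1, 0, 0, -0.03, 0]
    - [1, 0, 0, -0.017, 0]
    - [1, 0, 0, 0, 0]

```text
time: 17.4
tool_pos: [0.5956, -0.1962, 0.0599]
tool_rot: [-3.137, -0.002, 1.576]
contact_force: [-0.0, -0.5, 0.0]
opening: 0.0916
grip_force: 0.0
```

Emit:
send_rows:
  targets:
    - [0.5, 0, 0, 0, 0]
    - [0.5, 0, 0, 0, 0]
    - [0.5, 0, 0, 0, 0]
    - [0.5, 0, 0, 0, 0]
    - [0.5, 0, 0, 0, 0]

```text
time: 17.9
tool_pos: [0.5974, -0.1987, 0.0634]
tool_rot: [3.14, 0.001, 1.574]
contact_force: [-1.0, 1.5, 6.8]
opening: 0.0666
grip_force: 20.0
```

Emit:
send_rows:
  targets:
    - [0.5, 0, 0, 0.01, 0]
    - [0.5, 0, 0, 0.04, 0]
    - [0.5, 0, 0, 0.05, 0]
    - [0.5, 0, 0, 0.05, 0]
    - [0.5, 0, 0, 0.03, 0]

```text
time: 18.4
tool_pos: [0.5977, -0.199, 0.2472]
tool_rot: [3.136, 0.003, 1.574]
contact_force: [0.7, -0.3, -1.8]
opening: 0.0664
grip_force: 20.0
```

Emit:
send_rows:
  targets:
    - [0.5, 0, 0, 0, 0]
    - [0.5, 0, 0, 0, 0]

```text
time: 18.6
tool_pos: [0.5967, -0.1986, 0.2425]
tool_rot: [3.141, 0.0, 1.574]
contact_force: [0.4, 0.6, -1.1]
opening: 0.0666
grip_force: 20.0
```

Emit:
send_rows:
  targets:
    - [0.5, -0.0016, 0.0355, 0, 0.011]
    - [0.5, -0.0016, 0.0358, 0, 0.011]
    - [0.5, -0.0016, 0.0358, 0, 0.011]
    - [0.5, -0.0016, 0.0358, 0, 0.011]
    - [0.5, -0.0016, 0.0358, 0, 0.011]

```text
time: 19.1
tool_pos: [0.5876, -0.0184, 0.2397]
tool_rot: [-3.137, -0.001, 1.629]
contact_force: [0.8, 0.6, -1.6]
opening: 0.0666
grip_force: 20.0
```

Emit:
send_rows:
  targets:
    - [0.5, -0.0016, 0.0358, 0, 0.011]
    - [0.5, -0.0016, 0.0358, 0, 0.011]
    - [0.5, -0.0016, 0.0358, 0, 0.011]
    - [0.5, 0, 0, -0.03, 0]
    - [0.5, 0, 0, -0.02, 0]

```text
time: 19.6
tool_pos: [0.5823, 0.0889, 0.1886]
tool_rot: [-3.137, -0.0, 1.664]
contact_force: [-0.5, -0.7, -1.8]
opening: 0.0666
grip_force: 20.0
```

Emit:
send_rows:
  targets:
    - [0.5, 0, 0, 0, 0]
    - [0.5, 0, 0, 0, 0]

```text
time: 19.8
tool_pos: [0.5835, 0.0874, 0.191]
tool_rot: [-3.139, -0.0, 1.662]
contact_force: [0.1, -1.0, 0.2]
opening: 0.0668
grip_force: 20.0
```

```bash
python3 chk.py 11
python3 - <<'E'
from fit import *
snap("wrist","pics/w11.png");Q=pts('pics/w11.png.npz')
J=box(Q,[.53,.045,.235],[.63,.14,.262]);print('jar top',np.percentile(J[:,2],[50,90]),len(J))
Q=pts('pics/side11.png.npz');J=box(Q,[.52,.03,.14],[.65,.14,.17]);print('lower jar',J.min(0),J.max(0),len(J))
E
```

```text
19.8 [0.58352024 0.08738914 0.19101679] 0.06683973929110298
scene travel mm 28.4
  L 193 top 0.2147 [576.5 192.8] 33.5
  R 90 top 0.2122 [602.4  96.9] 33.9
  j3 248 top 0.12 [ 608.9 -304.9] 33.4
  flask 70 top 0.116 [686.6  -5.1] 14.3
  drop 12 top 0.1031 [ 696.2 -143.2] 4.5
side travel mm 28.5
  L 414 top 0.2145 [573.7 194.7] 32.0
  R 102 top 0.2134 [584.1  90.1] 50.3
  j3 138 top 0.118 [ 608.1 -303.4] 34.2
  flask 44 top 0.1139 [686.5  -2.9] 12.5
  drop 7 top 0.1016 [ 691.8 -139.3] 3.9
jar top [0.24700559 0.2482679 ] 9853
lower jar [0.55133533 0.08704168 0.14038815] [0.6171582  0.11893465 0.16997793] 103
```

Emit:
send_rows:
  targets:
    - [0.5, 0, 0, -0.018, 0]
    - [0.5, 0, 0, -0.01, 0]
    - [0.5, 0, 0, -0.004, 0]
    - [0.5, 0, 0, -0.004, 0]
    - [0.5, 0, 0, -0.004, 0]

```text
time: 20.45
tool_pos: [0.5844, 0.0875, 0.1526]
tool_rot: [3.141, 0.0, 1.662]
contact_force: [-0.9, -0.4, 1.2]
opening: 0.0665
grip_force: 20.0
```

Emit:
send_rows:
  targets:
    - [0.5, 0, 0, 0, 0]
    - [0.5, 0, 0, 0, 0]

```text
time: 20.65
tool_pos: [0.5843, 0.0875, 0.1525]
tool_rot: [3.141, 0.0, 1.662]
contact_force: [-0.4, -0.6, -0.7]
opening: 0.0669
grip_force: 20.0
```

```bash
python3 chk.py 12 | grep -E "travel|L"; python3 -c "
from weigh import weigh
print(weigh(4))"
```

```text
scene travel mm 36.1
  L 382 top 0.2085 [577.2 192.9] 33.1
side travel mm 36.0
  L 446 top 0.2071 [575.4 195.5] 31.9
(array([-0.69 , -0.441, -0.286]), array([0.256, 0.219, 0.527]))
```

Emit:
send_rows:
  targets:
    - [0.85, 0, 0, 0, 0]
    - [1, 0, 0, 0, 0]
    - [1, 0, 0, 0, 0]
    - [1, 0, 0, 0, 0]
    - [1, 0, 0, 0.02, 0]

```text
time: 21.45
tool_pos: [0.5826, 0.0875, 0.1698]
tool_rot: [-3.136, -0.0, 1.662]
contact_force: [-0.8, 0.1, 0.1]
opening: 0.0916
grip_force: 0.0
```

Emit:
send_rows:
  targets:
    - [1, 0, 0, 0.03, 0]
    - [1, 0, 0, 0.04, 0]
    - [1, 0, 0, 0.04, 0]
    - [1, -0.02, -0.03, 0.02, 0]
    - [1, -0.02, -0.03, 0, 0]

```text
time: 21.95
tool_pos: [0.5451, 0.0273, 0.3056]
tool_rot: [3.135, 0.001, 1.664]
contact_force: [-0.2, -1.1, 0.3]
opening: 0.0921
grip_force: 0.0
```

Emit:
send_rows:
  targets:
    - [1, 0, 0, 0, 0]
    - [1, 0, 0, 0, 0]
    - [1, 0, 0, 0, 0]

```text
time: 22.25
tool_pos: [0.5444, 0.028, 0.3018]
tool_rot: [-3.141, -0.0, 1.662]
contact_force: [-0.3, -0.7, 0.1]
opening: 0.0918
grip_force: 0.0
```

```bash
python3 chk.py 13
python3 - <<'E'
from fit import *
# pointer / marks: dark points near gauge strip
for n in ('side','scene'):
    z=np.load(f'pics/{n}13.png.npz');P=cloud(z['d'],z['K'],z['W']);m=np.isfinite(P[...,0])
    m&=(P[...,0]>.44)&(P[...,0]<.56)&(P[...,1]>.228)&(P[...,1]<.30)&(P[...,2]>.02)&(P[...,2]<.15)&(z['p'].max(-1)<60)
    Q=P[m];k,lab=cv2.connectedComponents(m.astype(np.uint8))
    for i in range(1,k):
        q=P[lab==i]
        if len(q)>2: print(n,len(q),'mean',q.mean(0).round(4),'z',q[:,2].min().round(4),q[:,2].max().round(4))
    C=box(P[np.isfinite(P[...,0])],[.45,.04,.1],[.53,.23,.125]);print('cassette top z',np.median(C[:,2]).round(4))
E
```

```text
22.25 [0.5443878  0.02804248 0.30182649] 0.09180519169634418
scene travel mm 38.0
  L 386 top 0.2069 [576.8 191.8] 32.0
  R 354 top 0.207 [586.1  88.6] 32.8
  j3 250 top 0.1202 [ 609.8 -306.5] 34.1
  flask 72 top 0.1153 [685.7  -6.5] 14.5
  drop 13 top 0.1025 [ 695.4 -142.9] 5.2
side travel mm 37.5
  L 446 top 0.2056 [573.3 194.7] 32.5
  R 353 top 0.2055 [584.1  90.1] 32.1
  j3 151 top 0.1179 [ 607.7 -302.9] 31.8
  flask 42 top 0.1142 [684.4  -3.3] 14.0
  drop 7 top 0.1016 [ 693.3 -141.5] 4.3
side 5 mean [0.4998 0.2769 0.0822] z 0.0757 0.0893
cassette top z 0.1121
cassette top z 0.1134
```

Travel is 37.5–38.0 mm, in the middle of the 32–44.5 mm band. Both jars stand upright on the pan, the cassette is flat, and jar 3, the flask and the dropper haven't moved. Handing in.

```bash
python3 chk.py 14 | grep travel; python3 -c "
from cell import hand_in
print(hand_in())"
```

```text
scene travel mm 37.8
side travel mm 37.7
the job is handed in; nothing more can be done
None
```

The job is handed in: the cassette lies in the cradle, two jars stand on the pan and the third stands on the bench. The pan rests at about 37.7 mm of travel, near the middle of the 32–44.5 mm band, by pan height because I couldn't read the pointer and marks directly.

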